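# Couple the pedal rig with its clevis pin and stroke it

### The arm

A 7-joint arm with a two-finger parallel gripper is mounted at the origin on a cart in front of the work surface, level with it; the furniture and walls round the work are solid. World frame = base frame: x ahead of the robot, y to its left, z up, the work surface at z = 0. Lengths are in m, angles in rad, forces in N, time in s.
With the tool pointing down it reaches from about 0.4 to 0.85 m from the base axis. Payload 10.4 kg.
Tool frame: the origin (TCP) lies midway between the tips of the shut fingers; the grasp point (between the pads) lies r.grip_point_offset behind it (r.grip_point_offset is the distance from the TCP to the grasp point, in m); z points along the fingers, y is the line along which they close (so a half turn about z gives the same grasp; the last joint's range is limited). The gripper opens to 87 mm and grips with 3 to 60 N. Pads are 19 mm wide; open, the fingers measure 117 mm over their backs; the gripper's body (75 mm by 190 mm) begins 51 mm behind the grasp point.
Start: joints at [1.3, 0.332, -0.065, 1.46, 0.022, 1.35, -0.088], TCP at [0.153, -0.606, 0.223] pointing down, gripper open.
Joint ranges: [-2.6, 2.6], [-0.5, 2.12], [-1.47, 1.34], [0.16, 2.42], [-1.27, 4.41], [0.06, 2.06], [-2.6, 2.6]. Speed limits (rad/s): [2.22, 2.22, 2.79, 2.79, 3.14, 3.14, 3.14].

### API

Orientations are given as a unit quaternion [x, y, z, w].
In Python, from bench import r gives the robot as it stands.
- The arm moves only by the tool play_rows, never from a script. Its arguments are lists of equal length, an entry for each row: "claw": the closure, from 0 (fully open) to 1 (shut); "delta_pos": the shift along the tool's x, y, z scaled (see below), a list of three; "delta_rot": the turn, a rotation vector about the tool's x, y, z scaled (see below), a list of three. A call has 1 to 8 rows; each row shifts and turns the commanded pose from where the row before left it, along the tool's axes as they then stand; what a row does not reach is not made up. The controller multiplies each number of a shift by 200 mm and each number of a turn by pi rad. A row lasts 1/10 s, in which the tool goes at most 50 mm and 8.59 degrees, less where a joint would pass 70% of its speed; a pose out of reach is approached as far as the arm can. A call with a number of a shift or a turn outside -1 to 1 is refused whole. A call with a gripper value outside its range is refused whole. The fingers move at their own pace and stop on an object; "squeeze" is the grip in N (left out, the last holds). Time passes only in rows, so rows that do not move let the fingers close. It gives the time, the measured TCP pose, the force, the opening and the grip force at its end, in the units of the state.
- r.read_state(): the state, without advancing time (a new reading comes with each control period).
- r.camera(name): name is "scene" or "top" or "wrist"; returns a dict with "pixels" (420x560x3 uint8, red, green, blue), "camera_matrix" (3x3 intrinsics, pixels), "cam_to_world" (4x4, takes a point from camera to world coordinates); the wrist camera has in their place "hand_eye" (4x4, takes a point from camera to tool coordinates, whose origin is the TCP and whose axes are the flange's). Camera axes: x right, y up, looking along -z (the intrinsics and any distortion apply to the point x, -y, -z); pixel columns grow to the right and rows downward; lengths in m; the calibration is good to about 2 mm. A picture is of the moment at which its call begins: read the wrist's pose just before it. There is no depth.
- r.close_job(): hands the job in; it is judged then, once.
The state is a dict: "time": time; "joint_positions": joint angles; "joint_vel": joint speeds; "joint_torque": joint torques, N m; "ee_pos": TCP position; "eef_rot": TCP orientation; "ft_force": force on the tool from outside, world axes, zero at the start; "torque": the same for the moment, N m; "width": finger opening in m; "grip_force": force on a finger pad.
Only numpy, scipy, OpenCV 4.12 (cv2) and the standard library are available. Lean on these libraries where they do the work, as an engineer would, in place of code of your own. Each camera call takes 0.05 s, during which the arm holds its last target. There are 200 camera calls.

### The job

Couple the pedal rig for its stroke test: slide the yellow block (and the brass lug on it) away from the cylinder to its end stop so that the lug's hole lines up with the fork's, then take the red-knobbed pin from its stand and push it down through fork and lug until its shoulder sits on the fork. With the pin in, press the pedal down to its stop for about half a second so that the pinned plunger is driven in, and let it come back up. Leave the tape roll and the spanner beside the rig where they lie.

Things in the scene. Friction and masses are not known exactly. Their poses are not given: they have to be found in the camera images.
- rig: Bench rig, fixed, grey base plate 100 x 385 x 10 mm. Origin: on the table under the fork's hole (pedal up). y runs along the rig to the pedal, -y to the aluminium cylinder; x across, z up. Nothing higher than 96 mm. Pedal bracket cheeks: y = 68 to 102 mm, up to z = 87 mm; cylinder (60 mm diameter, axis z = 46 mm, cap to 83 mm): y = -175 to -105 mm.
- fork_hole (a point): Centre of the hole mouth on top of the steel fork (clevis), 62 mm above the table, axis vertical. Two plates 50 mm across x 58 mm along, 8 mm thick, at z = 54 to 62 mm and 30 to 38 mm; holes 18 mm diameter, mouths chamfered 2 mm. The pedal drives the fork.
- lug_hole (a point): Centre of the hole mouth on the top face of the brass lug (42 x 48 x 12 mm, z = 40 to 52 mm, hole 18 mm) that lies between the fork plates. It must be straight below fork_hole for the pin to pass.
- block_top (a point): Centre of the top of the yellow grip block (30 x 30 mm, z = 32 to 82 mm) that carries the lug, 51 mm from the lug's hole on the cylinder side. Grip it across (along the rig's x) from above to slide it along the rig's y.
- plunger (a joint): Slide of yellow block, lug and rod, m: 0 = out at its end stop (towards the pedal, holes lined up), growing as it goes into the cylinder along the rig's -y, at most 0.036. Starts part way in; it stays where it is left, friction about 2.5 N.
- pedal_pad (a point): Centre of the top of the black rubber pad (58 x 66 mm) of the spring pedal, 80 mm from the pedal's hinge. Hinge axis: along the rig's x, at y = 85 mm, z = 78 mm of the rig. Pad at about z = 91 mm when up, 57 mm when fully down.
- pedal (a joint): Pedal angle, rad: 0 = up (sprung back), 0.42 = down on its stop. Needs about 5 N at the pad to start and 12 N at the stop; drives the fork about 13 mm towards the cylinder.
- pin: Headed clevis pin, loose, 82 mm long, upright in its stand. Origin: centre of its lower tip; z axis up along the pin. Steel shank 16 mm diameter, 44 mm long with tapered foot; steel flange 30 mm diameter from 44 to 50 mm; red round knob 22 mm diameter from 50 to 82 mm, to be gripped from above.
- pin_shoulder (a point): Centre of the underside of the pin's flange, 44 mm above its tip; when seated it lies on fork_hole.
- pin_stand: Black pin stand, fixed, 70 x 70 x 52 mm on a 90 x 90 mm foot, with a vertical 18 mm hole in the middle in which the pin stands. Origin: centre of the underside.
- tape_roll: Black tape roll, loose, 57 mm across, 19 mm high, on the table on the rig's -x side. Origin: centre of underside.
- spanner: Steel spanner, loose, 170 mm long, 7 mm high, on the table on the rig's +x side. Origin: centre of underside.
Mind the look-alikes: they are no part of the job. There is more than one size of the pin; the job needs the smaller.

How it is judged:
By the outcome, as a careful person would: the job done as asked, in the order asked, and still so for the second after the job is handed in, with the robot touching nothing.
It also fails if it takes over 67 s, if anything falls off the work surface, if the arm or the gripper's body presses on something with over 40 N, if the wrist force passes 120 N, or if a joint passes its speed limit or range.

## Working session

There is one attempt and no reset: what is moved stays moved. The work goes in short steps, Python scripts to look and compute and a tool call to move; the robot and the scene stay as the last step left them, time stands still between calls to the robot, and variables do not carry over. Pictures are saved under pics/ and viewed, at most 12 in all, crops included, and the job is handed in when it is done.

Besides the shell and the picture viewer there is one more tool, called by a JSON object that holds its "method" and its "body", one argument or row to a line. play_rows: Moves the arm, as the interface text tells. Shifts and turns lie within -1 to 1; 1 stands for 200 mm of shift or pi rad of turn. Its arguments: {"type":"object","properties":{"claw":{"type":"array"},"delta_pos":{"type":"array"},"delta_rot":{"type":"array"},"squeeze":{"type":"number"}},"required":["claw","delta_pos","delta_rot"]}

```bash
mkdir -p pics; ls
python3 - <<'E'
from bench import r
import cv2,numpy as np
for n in("top","scene"):
    c=r.camera(n); cv2.imwrite(f"pics/{n}0.png",cv2.resize(c["pixels"][:,:,::-1],(784,588),interpolation=cv2.INTER_CUBIC))
    print(n,c["camera_matrix"].round(2).tolist(),c["cam_to_world"].round(4).tolist(),[k for k in c])
s=r.read_state();print(s["time"],s["ee_pos"],s["eef_rot"],s["width"],r.grip_point_offset)
E
```

```text
pics
top [[443.9, 0.0, 280.85], [0.0, 443.9, 212.1], [0.0, 0.0, 1.0]] [[-0.1358, 0.9702, -0.2008, 0.3457], [-0.9907, -0.1342, 0.0216, 0.0053], [-0.006, 0.2019, 0.9794, 0.975], [0.0, 0.0, 0.0, 1.0]] ['pixels', 'camera_matrix', 'cam_to_world']
scene [[427.17, 0.0, 281.69], [0.0, 427.17, 207.64], [0.0, 0.0, 1.0]] [[-0.5113, 0.6585, -0.5523, -0.0295], [-0.8594, -0.3977, 0.3215, 0.296], [-0.008, 0.6389, 0.7692, 0.8329], [0.0, 0.0, 0.0, 1.0]] ['pixels', 'camera_matrix', 'cam_to_world']
0.1 [ 0.15318444 -0.60556068  0.2218247 ] [ 9.92334800e-01  1.23576753e-01 -1.12283769e-04 -6.46564393e-04] 0.08713055582226857 0.0187
```

View pics/top0.png

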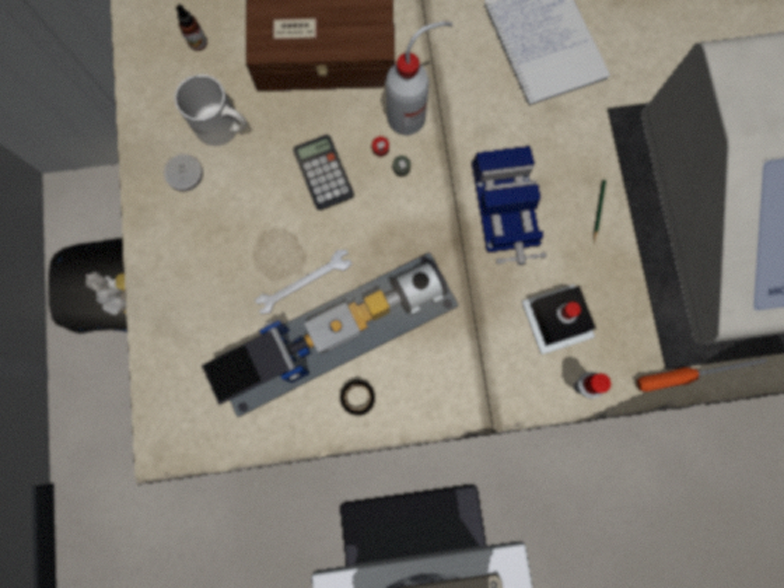

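View pics/scene0.png

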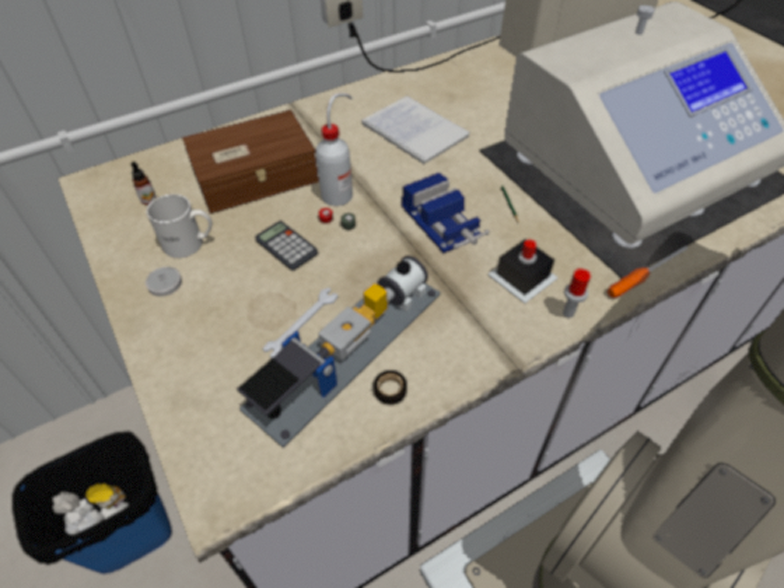

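The top view shows the following:
- Rig: fork hole about (336,325), yellow block (376,303), pedal (245,365).
- Red-knobbed candidates: the pin in the black stand (570,311), a bigger pin on the bench (598,383), the red ball (381,146) and the bottle cap (407,65). By the description I choose the pin in the stand.

Next I take one close crop of the choice and the rig.

Run:
```python
from bench import r
import cv2,numpy as np
im=r.camera("top")["pixels"][:,:,::-1].copy()
a=cv2.resize(im[175:300,140:335],None,fx=4,fy=4,interpolation=cv2.INTER_CUBIC)
cv2.imwrite("pics/rig.png",a)
b=cv2.resize(im[195:295,365:445],None,fx=5,fy=5,interpolation=cv2.INTER_CUBIC)
s=r.camera("scene")["pixels"][:,:,::-1]
c=cv2.resize(s[160:240,340:430],None,fx=4.4,fy=6.25,interpolation=cv2.INTER_CUBIC)
cv2.imwrite("pics/pins.png",np.hstack([b,cv2.resize(c,(396,500))]))
```

```text
(no output)
```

View pics/rig.png

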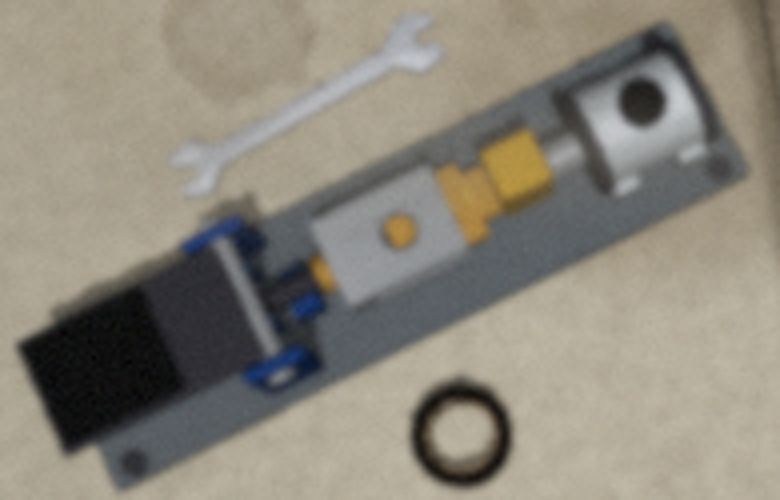

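View pics/pins.png

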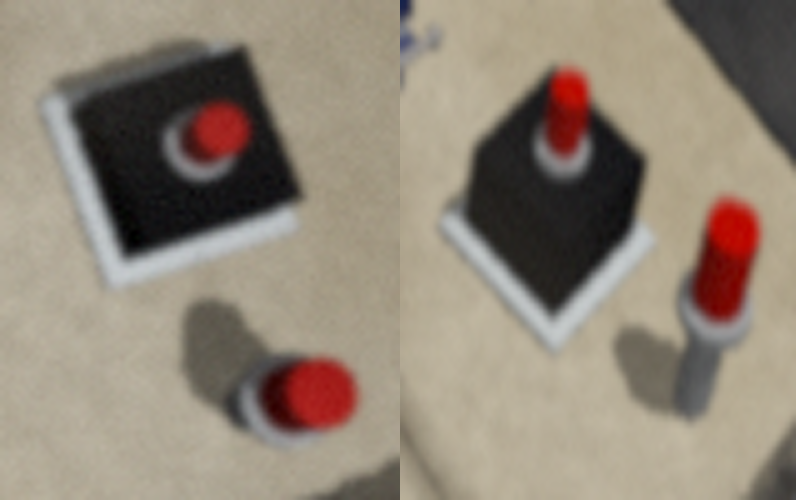

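The pin in the stand (crop: knob top (222,130), flange (203,143)) has the smaller knob, about 58 px across against 70 px, so it is the right one. The rig crop shows the fork hole at (400,231), the block top near (513,167) and plate corners at (667,20), (748,175) and (122,490).

```bash
cat > h.py <<'E'
from bench import r
import numpy as np
from scipy.spatial.transform import Rotation as R
def ray(c,u,v,z,T=None):
    T=c["cam_to_world"] if T is None else T
    K=c["camera_matrix"]; d=np.array([(u-K[0,2])/K[0,0],-(v-K[1,2])/K[1,1],-1.])
    d=T[:3,:3]@d; o=T[:3,3]; return o+d*(z-o[2])/d[2]
def proj(c,p,T=None):
    T=c["cam_to_world"] if T is None else T
    q=T[:3,:3].T@(np.asarray(p)-T[:3,3]); K=c["camera_matrix"]
    return np.array([K[0,0]*q[0]/-q[2]+K[0,2],K[1,1]*-q[1]/-q[2]+K[1,2]])
def goto(p,yaw_y):   # tool down, finger line (tool y) at world angle yaw_y ; prints shift in current tool frame (units) & turn
    s=r.read_state(); A=R.from_quat(s["eef_rot"])
    y=np.array([np.cos(yaw_y),np.sin(yaw_y),0]); 
    if A.as_matrix()[:,1]@y<0:y=-y
    z=np.array([0,0,-1.]);B=R.from_matrix(np.c_[np.cross(y,z),y,z])
    print("shift",(A.inv().apply(np.asarray(p)-s["ee_pos"])/.2).round(4),"turn",((A.inv()*B).as_rotvec()/np.pi).round(4),"t",s["time"],"ee",s["ee_pos"].round(4))
E
python3 - <<'E'
from h import *
c=r.camera("top")
def rg(X,Y,z): return ray(c,(X+.5)/4-.5+140,(Y+.5)/4-.5+175,z)
def pn(X,Y,z): return ray(c,(X+.5)/5-.5+365,(Y+.5)/5-.5+195,z)
for n,p in dict(hole=rg(400,231,.062),f1=rg(310,222,.062),f2=rg(432,166,.062),f3=rg(468,243,.062),f4=rg(350,305,.062),blk=rg(513,167,.082),c1=rg(667,20,.01),c2=rg(748,175,.01),c3=rg(122,490,.01),padL=rg(20,345,.091),padB=rg(68,452,.091),knob=pn(222,130,.09),fl=pn(203,143,.058),big=pn(322,393,.12)).items(): print(n,p.round(4))
a,b,d=rg(667,20,.01),rg(748,175,.01),rg(122,490,.01)
print(np.linalg.norm(a-b),np.linalg.norm(b-d),np.degrees(np.arctan2(*(d-b)[1::-1])),np.degrees(np.arctan2(*(a-b)[1::-1])))
s=r.camera("scene")
# scene: orig = px/1.4
for n,u,v,z in(("hole",347,326,.062),("blk",376,292,.082)): print(n,ray(s,u/1.4,v/1.4,z).round(4))
for n,X,Y,z in(("knob",570,80,.09),):
    print(n,ray(s,(X+.5)/4.4-.5+340,(Y+.5)/6.25-.5+160,z).round(4))
E
```

```text
hole [0.502 0.076 0.062]
f1 [0.5131 0.1219 0.062 ]
f2 [0.5339 0.0553 0.062 ]
f3 [0.4909 0.0417 0.062 ]
f4 [0.4671 0.1061 0.062 ]
blk [0.5236 0.0132 0.082 ]
c1 [ 0.6097 -0.0831  0.01  ]
c2 [ 0.5156 -0.1144  0.01  ]
c3 [0.3921 0.2438 0.01  ]
padL [0.4658 0.2681 0.091 ]
padB [0.4101 0.2485 0.091 ]
knob [ 0.4742 -0.2688  0.09  ]
fl [ 0.4745 -0.2698  0.058 ]
big [ 0.3643 -0.2775  0.12  ]
0.09910371138597501 0.37886513060701626 109.03833164667506 18.390483292818054
hole [0.5    0.0762 0.062 ]
blk [0.5227 0.0092 0.082 ]
knob [ 0.3649 -0.4587  0.09  ]
```

{"method": "play_rows", "body": {
  "claw": [0,0,0,0,0,0,0,0],
  "delta_pos": [
    [0,-0.245,0],
    [0,-0.245,0],
    [0,-0.245,0],
    [0,-0.245,0],
    [0.244,-0.014,0],
    [0.244,-0.014,0],
    [0.244,-0.014,0],
    [0.244,-0.014,0]
  ],
  "delta_rot": [
    [0,0,0],
    [0,0,0],
    [0,0,0],
    [0,0,0],
    [0,0,-0.036],
    [0,0,-0.036],
    [0,0,-0.036],
    [0,0,-0.036]
  ]
}}

```text
time: 1.1
ee_pos: [0.2793, -0.3262, 0.2228]
eef_rot: [0.939, 0.345, 0.0, 0.001]
ft_force: [1.2, -0.7, -0.5]
width: 0.0873
grip_force: 0.0
```

{"method": "play_rows", "body": {
  "claw": [0,0,0,0,0,0,0,0],
  "delta_pos": [
    [0.244,-0.014,0],
    [0.244,-0.014,0],
    [0.244,-0.014,0],
    [0.244,-0.014,0],
    [0.244,-0.014,0],
    [0.244,-0.014,0],
    [0.244,-0.014,0],
    [0,0,0]
  ],
  "delta_rot": [
    [0,0,-0.036],
    [0,0,-0.036],
    [0,0,-0.036],
    [0,0,-0.036],
    [0,0,-0.036],
    [0,0,-0.036],
    [0,0,-0.036],
    [0,0,0]
  ]
}}

```text
time: 1.9
ee_pos: [0.4306, -0.024, 0.2231]
eef_rot: [0.73, 0.683, 0.001, 0.0]
ft_force: [0.8, -0.2, 0.4]
width: 0.0868
grip_force: 0.0
```

Run:
```python
from h import *
goto([.5236,.0132,.2],np.radians(18.7)); print(r.read_state()["joint_positions"].round(2))
```

```text
shift [0.216  0.4514 0.1161] turn [ 4.000e-04 -1.000e-04 -1.248e-01] t 1.9 ee [ 0.4306 -0.024   0.2231]
[ 0.73 -0.08 -0.72  1.9  -0.06  1.3  -0.05]
```

{"method": "play_rows", "body": {
  "claw": [0,0,0,0,0,0,0],
  "delta_pos": [
    [0.072,0.15,0.038],
    [0.072,0.15,0.039],
    [0.072,0.151,0.039],
    [0,0,0],
    [0,0,0],
    [0,0,0],
    [0,0,0]
  ],
  "delta_rot": [
    [0,0,0],
    [0,0,0],
    [0,0,0],
    [0,0,-0.042],
    [0,0,-0.042],
    [0,0,-0.041],
    [0,0,0]
  ]
}}

```text
time: 2.6
ee_pos: [0.5233, 0.0051, 0.1992]
eef_rot: [0.587, 0.809, -0.0, -0.0]
ft_force: [0.0, 0.8, 0.9]
width: 0.0869
grip_force: 0.0
```

Run:
```python
from h import *
import cv2
goto([.5236,.0132,.046],np.radians(18.7))
s=r.read_state();c=r.camera("wrist")
T=np.eye(4);T[:3,:3]=R.from_quat(s["eef_rot"]).as_matrix();T[:3,3]=s["ee_pos"];T=T@c["hand_eye"]
np.savez("w1.npz",T=T,K=c["camera_matrix"])
im=cv2.resize(c["pixels"][:,:,::-1],(784,588),interpolation=cv2.INTER_CUBIC)
for p in([.5236,.0132,.082],[.502,.076,.062]):
    u=proj(c,p,T)*1.4; print(u); cv2.drawMarker(im,tuple(int(x) for x in u),(255,0,255),0,14,1)
cv2.imwrite("pics/w1.png",im)
```

```text
shift [0.0379 0.0145 0.7658] turn [-0.0001 -0.     -0.0035] t 2.6 ee [0.5233 0.0051 0.1992]
[395.73483136 278.64565727]
[394.0232147  170.17808201]
```

View pics/w1.png

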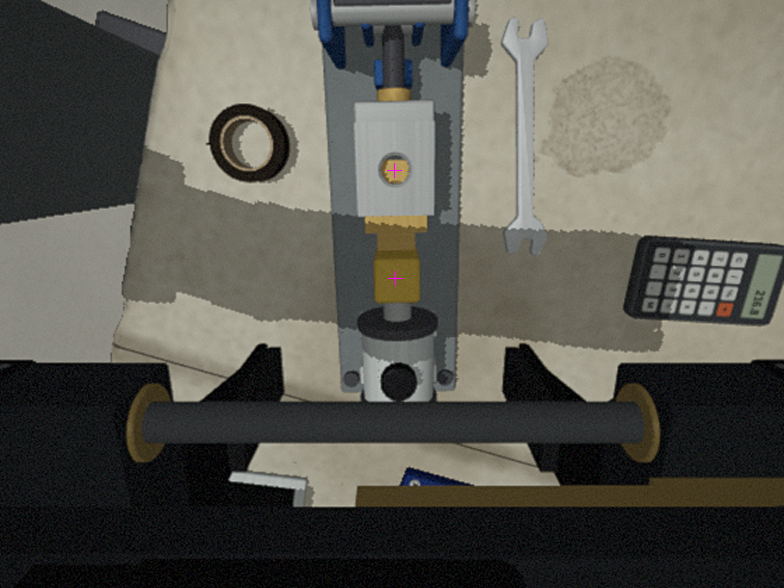

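The wrist view shows the block at (397,280) and the fork hole at (394,170), both within 2 px of my estimates. Next I descend on the block and grip it.

{"method": "play_rows", "body": {
  "claw": [0,0,0,0,0,0.6,0.8,0.8],
  "delta_pos": [
    [0.038,0.015,0],
    [0,0,0.22],
    [0,0,0.22],
    [0,0,0.22],
    [0,0,0.105],
    [0,0,0],
    [0,0,0],
    [0,0,0]
  ],
  "delta_rot": [
    [0,0,-0.003],
    [0,0,0],
    [0,0,0],
    [0,0,0],
    [0,0,0],
    [0,0,0],
    [0,0,0],
    [0,0,0]
  ],
  "squeeze": 25
}}

```text
time: 3.45
ee_pos: [0.5251, 0.0139, 0.0481]
eef_rot: [0.584, 0.811, 0.001, 0.001]
ft_force: [0.1, -0.1, 0.1]
width: 0.0706
grip_force: 0.0
```

{"method": "play_rows", "body": {
  "claw": [0.8,0.8,0.8,0.8],
  "delta_pos": [
    [0,0,0],
    [0,0,0],
    [0,0,0],
    [0,0,0]
  ],
  "delta_rot": [
    [0,0,0],
    [0,0,0],
    [0,0,0],
    [0,0,0]
  ]
}}

```text
time: 3.85
ee_pos: [0.524, 0.0135, 0.0466]
eef_rot: [0.584, 0.812, 0.0, 0.0]
ft_force: [0.3, 0.2, 0.0]
width: 0.0392
grip_force: 0.0
```

{"method": "play_rows", "body": {
  "claw": [0.8,0.8,0.8,0.8,0.8,0.8,0.8,0.8],
  "delta_pos": [
    [0,0,0],
    [0,0,0],
    [0,0,0],
    [0.015,0,0],
    [0.015,0,0],
    [0.015,0,0],
    [0.015,0,0],
    [0,0,0]
  ],
  "delta_rot": [
    [0,0,0],
    [0,0,0],
    [0,0,0],
    [0,0,0],
    [0,0,0],
    [0,0,0],
    [0,0,0],
    [0,0,0]
  ]
}}

```text
time: 4.65
ee_pos: [0.5194, 0.0245, 0.0464]
eef_rot: [0.584, 0.812, -0.001, -0.0]
ft_force: [-4.3, -1.7, 6.5]
width: 0.0299
grip_force: 25.0
```

{"method": "play_rows", "body": {
  "claw": [0.8,0.8,0.8],
  "delta_pos": [
    [0.012,0,0],
    [0.012,0,0],
    [0,0,0]
  ],
  "delta_rot": [
    [0,0,0],
    [0,0,0],
    [0,0,0]
  ]
}}

```text
time: 4.95
ee_pos: [0.5178, 0.0289, 0.0464]
eef_rot: [0.584, 0.812, -0.001, -0.0]
ft_force: [-4.7, -2.4, 5.4]
width: 0.0294
grip_force: 25.0
```

{"method": "play_rows", "body": {
  "claw": [0.8,0.8,0.8],
  "delta_pos": [
    [0.01,0,0],
    [0.01,0,0],
    [0,0,0]
  ],
  "delta_rot": [
    [0,0,0],
    [0,0,0],
    [0,0,0]
  ]
}}

```text
time: 5.25
ee_pos: [0.5174, 0.0302, 0.0464]
eef_rot: [0.585, 0.811, -0.002, 0.001]
ft_force: [-1.0, -10.5, 4.0]
width: 0.0298
grip_force: 25.0
```

{"method": "play_rows", "body": {
  "claw": [0.8,0,0,0,0,0,0,0],
  "delta_pos": [
    [-0.008,0,0],
    [0,0,0],
    [0,0,0],
    [0,0,0],
    [0,0,-0.2],
    [0,0,-0.25],
    [0,0,-0.25],
    [0,0,-0.05]
  ],
  "delta_rot": [
    [0,0,0],
    [0,0,0],
    [0,0,0],
    [0,0,0],
    [0,0,0],
    [0,0,0],
    [0,0,0],
    [0,0,0]
  ]
}}

```text
time: 6.05
ee_pos: [0.5202, 0.0328, 0.2019]
eef_rot: [0.584, 0.812, 0.002, 0.003]
ft_force: [0.1, 0.1, -0.6]
width: 0.0779
grip_force: 0.0
```

Run:
```python
from h import *
import cv2
s=r.read_state();c=r.camera("wrist")
T=np.eye(4);T[:3,:3]=R.from_quat(s["eef_rot"]).as_matrix();T[:3,3]=s["ee_pos"];T=T@c["hand_eye"]
np.savez("w2.npz",T=T,K=c["camera_matrix"])
u=proj(c,[.502,.076,.062],T);print(u,s["ee_pos"],s["time"],s["joint_positions"].round(2))
x,y=(u-[50,50]).astype(int); print(x,y)
im=c["pixels"][max(y,0):y+130,x:x+100,::-1]
cv2.imwrite("pics/w2.png",cv2.resize(im,None,fx=4.5,fy=4.5,interpolation=cv2.INTER_CUBIC))
goto([.474,-.269,.2],np.radians(18.7)-np.pi/4)
```

```text
[274.51949536 151.61233245] [0.52020684 0.03283416 0.20187269] 6.05 [ 0.63  0.2  -0.87  1.73  0.16  1.27  0.05]
224 101
shift [-1.3563 -0.6964  0.0031] turn [2.200e-03 1.000e-04 2.491e-01] t 6.1 ee [0.5198 0.0325 0.2007]
```

View pics/w2.png

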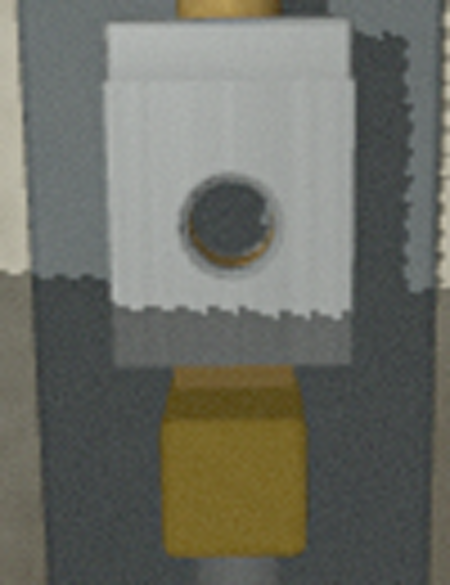

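The hole mouth at crop (230,224) shows the dark base plate all the way through, so the lug is lined up. Next I go to the pin.

{"method": "play_rows", "body": {
  "claw": [0,0,0,0,0,0,0,0],
  "delta_pos": [
    [-0.194,-0.1,0],
    [-0.194,-0.1,0],
    [-0.194,-0.1,0],
    [-0.194,-0.1,0],
    [-0.194,-0.1,0],
    [-0.194,-0.1,0],
    [-0.192,-0.096,0],
    [0,0,0]
  ],
  "delta_rot": [
    [0,0,0],
    [0,0,0],
    [0,0,0],
    [0,0,0],
    [0,0,0],
    [0,0,0],
    [0,0,0],
    [0,0,0.042]
  ]
}}

```text
time: 6.9
ee_pos: [0.4689, -0.2761, 0.194]
eef_rot: [0.639, 0.769, -0.001, -0.001]
ft_force: [0.3, 0.7, 0.1]
width: 0.087
grip_force: 0.0
```

{"method": "play_rows", "body": {
  "claw": [0,0,0,0,0,0,0,0],
  "delta_pos": [
    [0,0,0],
    [0,0,0],
    [0,0,0],
    [0,0,0],
    [0,0,0],
    [0,0,0],
    [0,0,0],
    [0,0,0]
  ],
  "delta_rot": [
    [0,0,0.042],
    [0,0,0.042],
    [0,0,0.042],
    [0,0,0.042],
    [0,0,0.039],
    [0,0,0],
    [0,0,0],
    [0,0,0]
  ]
}}

```text
time: 7.7
ee_pos: [0.4717, -0.2694, 0.1958]
eef_rot: [0.849, 0.529, -0.0, -0.0]
ft_force: [0.9, -0.5, -0.3]
width: 0.087
grip_force: 0.0
```

Run:
```python
from h import *
import cv2
s=r.read_state();c=r.camera("wrist")
T=np.eye(4);T[:3,:3]=R.from_quat(s["eef_rot"]).as_matrix();T[:3,3]=s["ee_pos"];T=T@c["hand_eye"]
print(s["joint_positions"].round(2))
w2=np.load("w2.npz");print("hole",ray({"camera_matrix":w2["K"]},275.0,150.7,.062,w2["T"]).round(4))
im=c["pixels"][:,:,::-1]
h=cv2.cvtColor(im,cv2.COLOR_BGR2HSV); m=(((h[...,0]<6)|(h[...,0]>174))&(h[...,1]>150)&(h[...,2]>60)).astype(np.uint8)
n,l,st,ce=cv2.connectedComponentsWithStats(m)
for i in range(1,n):
    if st[i,4]>80: print(st[i],ce[i].round(1),"at .09:",ray(c,*ce[i],.09,T).round(4))
print("pred",proj(c,[.4743,-.269,.09],T),proj(c,[.4743,-.269,.058],T))
cv2.imwrite("pics/w3.png",cv2.resize(im,(784,588),interpolation=cv2.INTER_CUBIC))
t=r.camera("top");sc=r.camera("scene")
uv=((332+.5)/4.4-.5+340,(222+.5)/6.25-.5+160)
for z in(.09,.1,.11,.12,.13): print(z,ray(t,429.0,273.2,z)[:2].round(4),ray(sc,*uv,z)[:2].round(4))
goto([.4743,-.269,.062],np.radians(-26.3))
```

```text
[ 0.93  0.22 -0.57  1.69  0.12  1.27 -0.11]
hole [0.5022 0.0769 0.062 ]
[271 190  25  31 580] [282.9 205.8] at .09: [ 0.4758 -0.266   0.09  ]
pred [282.82226737 209.51829512] [282.57331843 200.20297317]
0.09 [ 0.3649 -0.2874] [ 0.3769 -0.2975]
0.1 [ 0.3647 -0.2841] [ 0.3714 -0.2895]
0.11 [ 0.3645 -0.2808] [ 0.366  -0.2815]
0.12 [ 0.3643 -0.2775] [ 0.3605 -0.2735]
0.13 [ 0.3641 -0.2742] [ 0.355  -0.2655]
shift [0.0084 0.01   0.671 ] turn [-0.      0.      0.0004] t 7.85 ee [ 0.4718 -0.2696  0.1962]
```

View pics/w3.png

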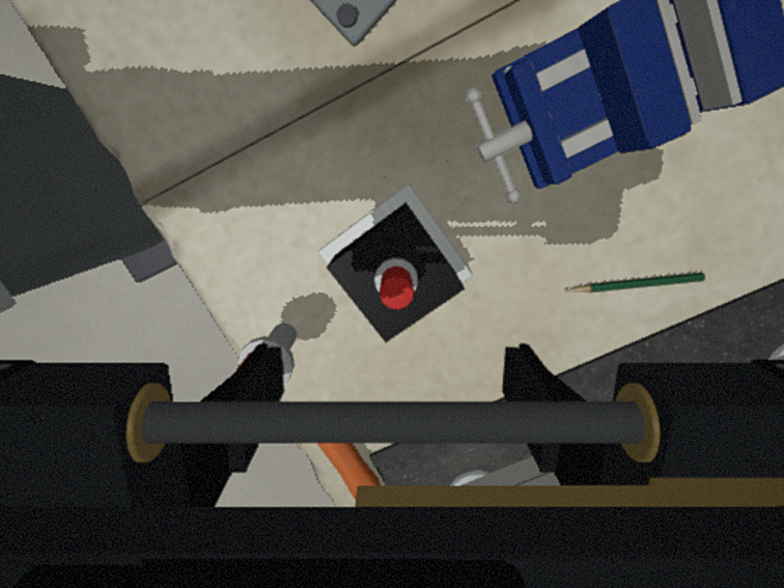

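The wrist view shows the pin knob at (396,290), matching the prediction, and the big pin at the far left (270,360). The big pin tops out at about 0.112 m, below the gripper body. Next I descend and grip.

{"method": "play_rows", "body": {
  "claw": [0,0,0,0,0,0,0.8,0.9],
  "delta_pos": [
    [0.009,0.011,0],
    [0,0,0.21],
    [0,0,0.21],
    [0,0,0.12],
    [0,0,0.12],
    [0,0,0],
    [0,0,0],
    [0,0,0]
  ],
  "delta_rot": [
    [0,0,0],
    [0,0,0],
    [0,0,0],
    [0,0,0],
    [0,0,0],
    [0,0,0],
    [0,0,0],
    [0,0,0]
  ],
  "squeeze": 30
}}

```text
time: 8.65
ee_pos: [0.4756, -0.2694, 0.0659]
eef_rot: [0.849, 0.528, 0.001, 0.001]
ft_force: [0.5, 0.5, 0.2]
width: 0.0778
grip_force: 0.0
```

{"method": "play_rows", "body": {
  "claw": [0.9,0.9,0.9,0.9,0.9,0.9,0.9,0.9],
  "delta_pos": [
    [0,0,0],
    [0,0,0],
    [0,0,0],
    [0,0,0],
    [0,0,0],
    [0,0,0],
    [0,0,0],
    [0,0,0]
  ],
  "delta_rot": [
    [0,0,0],
    [0,0,0],
    [0,0,0],
    [0,0,0],
    [0,0,0],
    [0,0,0],
    [0,0,0],
    [0,0,0]
  ]
}}

```text
time: 9.45
ee_pos: [0.4746, -0.2689, 0.0643]
eef_rot: [0.849, 0.528, -0.0, 0.0]
ft_force: [1.0, 0.0, 0.7]
width: 0.0214
grip_force: 30.0
```

{"method": "play_rows", "body": {
  "claw": [0.9,0.9,0.9,0.9,0.9,0.9,0.9],
  "delta_pos": [
    [0,0,-0.05],
    [0,0,-0.1],
    [0,0,-0.15],
    [0,0,-0.2],
    [0,0,-0.2],
    [0,0,0],
    [0,0,0]
  ],
  "delta_rot": [
    [0,0,0],
    [0,0,0],
    [0,0,0],
    [0,0,0],
    [0,0,0],
    [0,0,0],
    [0,0,0]
  ]
}}

```text
time: 10.15
ee_pos: [0.4749, -0.2691, 0.2054]
eef_rot: [0.849, 0.528, 0.0, 0.001]
ft_force: [-1.1, -0.7, -2.5]
width: 0.0216
grip_force: 30.0
```

Run:
```python
from h import *
goto([.502,.0768,.2],np.radians(18.7)); s=r.read_state(); print(s["width"],s["grip_force"],s["ft_force"])
```

```text
shift [ 1.6103 -0.6449  0.025 ] turn [ 0.0005  0.0004 -0.25  ] t 10.15 ee [ 0.4749 -0.2691  0.2054]
0.021562318457353923 29.999712542630732 [-1.13326001 -0.65386182 -2.50888962]
```

{"method": "play_rows", "body": {
  "claw": [0.9,0.9,0.9,0.9,0.9,0.9,0.9,0.9],
  "delta_pos": [
    [0.2,-0.08,0],
    [0.202,-0.081,0],
    [0.202,-0.081,0],
    [0.202,-0.081,0],
    [0.202,-0.081,0],
    [0.202,-0.081,0],
    [0.2,-0.08,0],
    [0.2,-0.08,0]
  ],
  "delta_rot": [
    [0,0,0],
    [0,0,0],
    [0,0,0],
    [0,0,0],
    [0,0,0],
    [0,0,0],
    [0,0,0],
    [0,0,0]
  ]
}}

```text
time: 10.95
ee_pos: [0.5007, 0.0783, 0.2032]
eef_rot: [0.849, 0.528, -0.001, -0.0]
ft_force: [1.6, 0.9, -1.2]
width: 0.0214
grip_force: 30.0
```

{"method": "play_rows", "body": {
  "claw": [0.9,0.9,0.9,0.9,0.9,0.9,0.9,0.9],
  "delta_pos": [
    [0,0,0],
    [0,0,0],
    [0,0,0],
    [0,0,0],
    [0,0,0],
    [0,0,0],
    [0,0,0],
    [0,0,0]
  ],
  "delta_rot": [
    [0,0,-0.042],
    [0,0,-0.042],
    [0,0,-0.042],
    [0,0,-0.042],
    [0,0,-0.042],
    [0,0,-0.04],
    [0,0,0],
    [0,0,0]
  ]
}}

```text
time: 11.75
ee_pos: [0.5011, 0.0767, 0.2035]
eef_rot: [0.584, 0.811, -0.0, -0.001]
ft_force: [1.1, 0.2, -1.7]
width: 0.0215
grip_force: 30.0
```

Run:
```python
from h import *
import cv2
goto([.502,.0768,.135],np.radians(18.7))
s=r.read_state();c=r.camera("wrist")
T=np.eye(4);T[:3,:3]=R.from_quat(s["eef_rot"]).as_matrix();T[:3,3]=s["ee_pos"];T=T@c["hand_eye"]
print(proj(c,[.502,.0768,.062],T), "pin tip if centred", proj(c,s["ee_pos"]-[0,0,.056],T), proj(c,s["ee_pos"]-[0,0,.012],T))
im=c["pixels"][170:350,190:370,::-1]
cv2.imwrite("pics/w4.png",cv2.resize(im,None,fx=3.3,fy=3.3,interpolation=cv2.INTER_CUBIC))
```

```text
shift [-0.001   0.0047  0.3427] turn [-0.0004 -0.0002 -0.0012] t 11.75 ee [0.5011 0.0767 0.2035]
[280.58052304 200.58971535] pin tip if centred [279.33736719 230.48696561] [279.01504927 256.10540764]
```

View pics/w4.png

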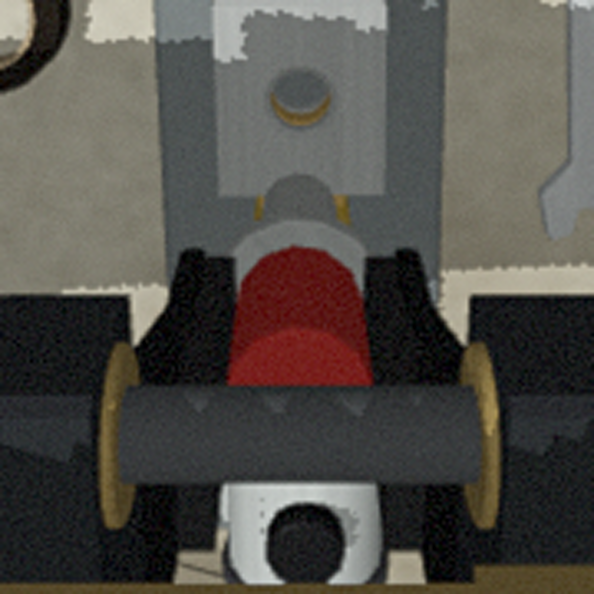

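The pin and hole are on the same column (300), with the hole at (300,97) and the shank at (300,190), so I only need a 1 mm nudge along the rig before lowering in steps.

{"method": "play_rows", "body": {
  "claw": [0.9,0.9,0.9,0.9,0.9],
  "delta_pos": [
    [0.004,0.001,0.13],
    [0,0,0.13],
    [0,0,0.13],
    [0,0,0.03],
    [0,0,0]
  ],
  "delta_rot": [
    [0,0,0],
    [0,0,0],
    [0,0,0],
    [0,0,0],
    [0,0,0]
  ]
}}

```text
time: 12.3
ee_pos: [0.501, 0.0777, 0.1199]
eef_rot: [0.583, 0.812, -0.0, -0.001]
ft_force: [-0.2, -0.6, -0.9]
width: 0.0214
grip_force: 30.0
```

{"method": "play_rows", "body": {
  "claw": [0.9,0.9,0.9,0.9,0.9],
  "delta_pos": [
    [0,0,0.015],
    [0,0,0.015],
    [0,0,0.015],
    [0,0,0.015],
    [0,0,0]
  ],
  "delta_rot": [
    [0,0,0],
    [0,0,0],
    [0,0,0],
    [0,0,0],
    [0,0,0]
  ]
}}

```text
time: 12.8
ee_pos: [0.5014, 0.0776, 0.1081]
eef_rot: [0.583, 0.813, -0.0, -0.0]
ft_force: [-0.1, -0.1, -1.4]
width: 0.0212
grip_force: 30.0
```

In the hole with no contact force. Continuing down.

{"method": "play_rows", "body": {
  "claw": [0.9,0.9,0.9,0.9,0.9,0.9,0.9],
  "delta_pos": [
    [0,0,0.02],
    [0,0,0.02],
    [0,0,0.02],
    [0,0,0.02],
    [0,0,0.02],
    [0,0,0.02],
    [0,0,0]
  ],
  "delta_rot": [
    [0,0,0],
    [0,0,0],
    [0,0,0],
    [0,0,0],
    [0,0,0],
    [0,0,0],
    [0,0,0]
  ]
}}

```text
time: 13.5
ee_pos: [0.5012, 0.0776, 0.0837]
eef_rot: [0.583, 0.813, -0.0, -0.0]
ft_force: [-0.2, 0.7, -1.6]
width: 0.0213
grip_force: 30.0
```

{"method": "play_rows", "body": {
  "claw": [0.9,0.9,0.9,0.9,0.9,0.9,0.9],
  "delta_pos": [
    [0,0,0.015],
    [0,0,0.015],
    [0,0,0.01],
    [0,0,0.007],
    [0,0,0.005],
    [0,0,0.005],
    [0,0,0]
  ],
  "delta_rot": [
    [0,0,0],
    [0,0,0],
    [0,0,0],
    [0,0,0],
    [0,0,0],
    [0,0,0],
    [0,0,0]
  ]
}}

```text
time: 14.2
ee_pos: [0.5017, 0.0777, 0.0742]
eef_rot: [0.583, 0.813, -0.0, 0.0]
ft_force: [-7.7, -2.5, 17.0]
width: 0.0213
grip_force: 30.0
```

{"method": "play_rows", "body": {
  "claw": [0.9,0,0,0,0,0,0,0],
  "delta_pos": [
    [0,0,-0.015],
    [0,0,0],
    [0,0,0],
    [0,0,0],
    [0,0,-0.1],
    [0,0,-0.2],
    [0,0,-0.2],
    [0,0,-0.1]
  ],
  "delta_rot": [
    [0,0,0],
    [0,0,0],
    [0,0,0],
    [0,0,0],
    [0,0,0],
    [0,0,0],
    [0,0,0],
    [0,0,0]
  ]
}}

```text
time: 15.0
ee_pos: [0.5026, 0.0783, 0.1991]
eef_rot: [0.583, 0.813, 0.001, 0.001]
ft_force: [0.5, -0.6, -0.7]
width: 0.0693
grip_force: 0.0
```

Run:
```python
from h import *
import cv2
goto([.4487,.232,.2],np.radians(18.7)); s=r.read_state();print(s["joint_positions"].round(2),s["width"])
c=r.camera("wrist")["pixels"][130:390,190:370,::-1]; sc=r.camera("scene")["pixels"][190:320,170:310,::-1]
a=cv2.resize(c,None,fx=2,fy=2);b=cv2.resize(sc,(420,520),interpolation=cv2.INTER_CUBIC)
cv2.imwrite("pics/w5.png",np.hstack([a,b]))
```

```text
shift [ 0.8145 -0.0085 -0.0056] turn [0.0011 0.0003 0.0001] t 15.0 ee [0.5026 0.0783 0.1991]
[ 0.61  0.19 -0.93  1.76  0.16  1.27 -0.04] 0.06934954132800876
```

View pics/w5.png

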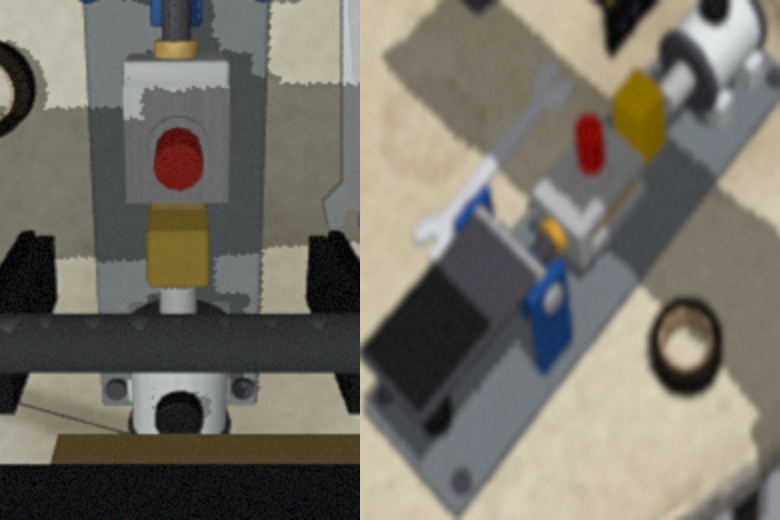

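The pin stands upright with its flange on the fork (left view (178,155), right view (590,140)), and the tape and spanner are where they were. Next I move over the pedal with the fingers shut.

{"method": "play_rows", "body": {
  "claw": [1,1,1,1,1,1,1,1],
  "delta_pos": [
    [0.2,-0.002,0],
    [0.2,-0.002,0],
    [0.2,-0.002,0],
    [0.214,-0.002,0],
    [0,0,0.15],
    [0,0,0.15],
    [0,0,0.1],
    [0,0,0.05]
  ],
  "delta_rot": [
    [0,0,0],
    [0,0,0],
    [0,0,0],
    [0,0,0],
    [0,0,0],
    [0,0,0],
    [0,0,0],
    [0,0,0]
  ]
}}

```text
time: 15.9
ee_pos: [0.4464, 0.2308, 0.1032]
eef_rot: [0.583, 0.813, -0.001, -0.001]
ft_force: [-0.4, -0.3, 0.1]
width: 0.0294
grip_force: 0.0
```

{"method": "play_rows", "body": {
  "claw": [1,1,1,1,1,1,1,1],
  "delta_pos": [
    [0,0,0],
    [0,0,0],
    [0,0,0.03],
    [0,0,0.03],
    [0,0,0.03],
    [0,0,0.03],
    [0,0,0.02],
    [0,0,0]
  ],
  "delta_rot": [
    [0,0,0],
    [0,0,0],
    [0,0,0],
    [0,0,0],
    [0,0,0],
    [0,0,0],
    [0,0,0],
    [0,0,0]
  ]
}}

```text
time: 16.7
ee_pos: [0.4482, 0.2323, 0.0781]
eef_rot: [0.583, 0.813, 0.001, 0.0]
ft_force: [-0.8, 1.5, 6.3]
width: 0.0003
grip_force: 3.4
```

{"method": "play_rows", "body": {
  "claw": [1,1,1,1,1,1],
  "delta_pos": [
    [0,0,0.025],
    [0,0,0.025],
    [0,0,0.025],
    [0,0,0.02],
    [0,0,0.01],
    [0,0,0]
  ],
  "delta_rot": [
    [0,0,0],
    [0,0,0],
    [0,0,0],
    [0,0,0],
    [0,0,0],
    [0,0,0]
  ]
}}

```text
time: 17.3
ee_pos: [0.4492, 0.2311, 0.0599]
eef_rot: [0.583, 0.812, -0.0, 0.002]
ft_force: [-11.7, -11.1, 45.1]
width: 0.0007
grip_force: 19.1
```

{"method": "play_rows", "body": {
  "claw": [1,1,1,1,1,1],
  "delta_pos": [
    [0,0,-0.006],
    [0,0,0],
    [0,0,0],
    [0,0,0],
    [0,0,0],
    [0,0,0]
  ],
  "delta_rot": [
    [0,0,0],
    [0,0,0],
    [0,0,0],
    [0,0,0],
    [0,0,0],
    [0,0,0]
  ]
}}

```text
time: 17.9
ee_pos: [0.4491, 0.2311, 0.0603]
eef_rot: [0.583, 0.812, -0.0, 0.002]
ft_force: [-8.7, -7.2, 32.5]
width: 0.0006
grip_force: 13.9
```

Run:
```python
from h import *
import cv2
s=r.read_state();print(s["time"],s["ee_pos"],s["ft_force"])
sc=r.camera("scene")["pixels"][170:330,160:320,::-1]
cv2.imwrite("pics/w6.png",cv2.resize(sc,(590,590),interpolation=cv2.INTER_CUBIC))
```

```text
17.9 [0.44908697 0.23111024 0.06028547] [-8.65704523 -7.21968019 32.50302587]
```

View pics/w6.png

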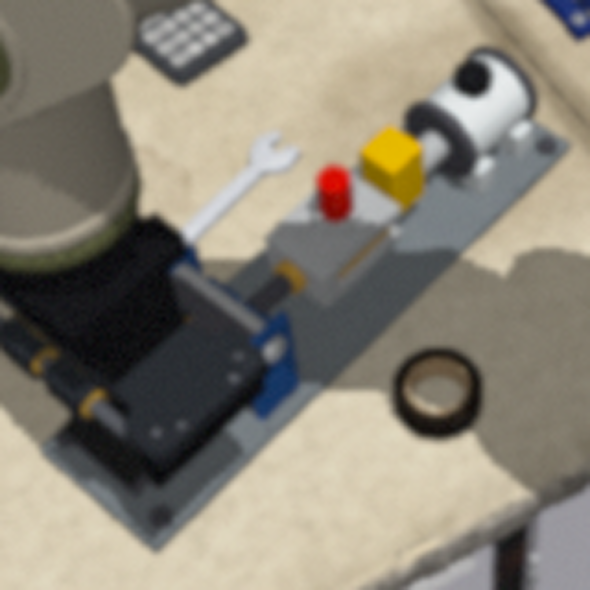

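The pedal is down, the block (392,165) has moved towards the cylinder and the pin (335,190) is in. Held for more than 0.5 s, so I let it come up gently.

{"method": "play_rows", "body": {
  "claw": [1,1,1,1,1,1,1,1],
  "delta_pos": [
    [0,0,-0.03],
    [0,0,-0.03],
    [0,0,-0.03],
    [0,0,-0.03],
    [0,0,-0.04],
    [0,0,-0.05],
    [0,0,-0.1],
    [0,0,-0.15]
  ],
  "delta_rot": [
    [0,0,0],
    [0,0,0],
    [0,0,0],
    [0,0,0],
    [0,0,0],
    [0,0,0],
    [0,0,0],
    [0,0,0]
  ]
}}

```text
time: 18.75
ee_pos: [0.4468, 0.2303, 0.1497]
eef_rot: [0.583, 0.812, -0.002, -0.001]
ft_force: [0.4, 0.5, 0.0]
width: 0.0004
grip_force: 0.0
```

{"method": "play_rows", "body": {
  "claw": [1,1,1,1,1,1],
  "delta_pos": [
    [0,0,-0.2],
    [0,0,-0.1],
    [0,0,0],
    [0,0,0],
    [0,0,0],
    [0,0,0]
  ],
  "delta_rot": [
    [0,0,0],
    [0,0,0],
    [0,0,0],
    [0,0,0],
    [0,0,0],
    [0,0,0]
  ]
}}

```text
time: 19.35
ee_pos: [0.4473, 0.231, 0.2091]
eef_rot: [0.583, 0.813, -0.001, -0.001]
ft_force: [-0.3, 0.3, -0.6]
width: 0.0006
grip_force: 0.0
```

Run:
```python
from h import *
import cv2
s=r.read_state();print(s["time"],s["ee_pos"],s["ft_force"])
sc=r.camera("scene")["pixels"][170:330,160:320,::-1]
cv2.imwrite("pics/w7.png",cv2.resize(sc,(590,590),interpolation=cv2.INTER_CUBIC))
```

```text
19.35 [0.44732902 0.23097829 0.20907302] [-0.3258613   0.29552972 -0.64992667]
```

View pics/w7.png

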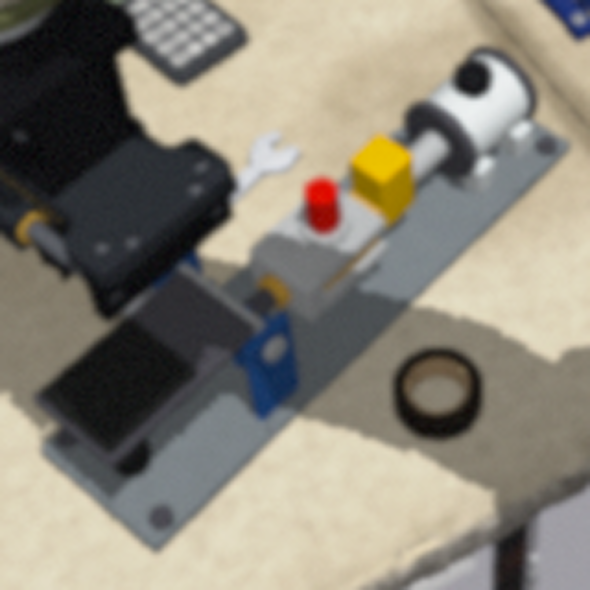

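The pedal is back up, the block and fork have returned with it (block (382,170), pin (322,205) upright and seated), and the tape and spanner are undisturbed.

```bash
python3 -c "
from bench import r
print(r.close_job())"
```

```text
the job is handed in; nothing more can be done
None
```

The job is handed in at about 19 s: the lug is lined up, the smaller pin is seated in fork and lug, the pedal was held on its stop for just over half a second and came back up, and the tape roll and spanner were left where they lay; a fingertip press on the pedal briefly reached 45 N before I eased it to about 32 N.

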